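# Light the plastic samples with the shutter held half open

### The job

Pick up the scoop tray by its grip and tip all four plastic sample pieces off its open front into the well of the light viewer, leaving the shutter shut meanwhile, then set the empty tray back down flat on the table and let go of it. Then slide the viewer's sprung shutter out to half of its travel, where its grip lines up with the two small ribs on the rails, and finish while still holding it there against its spring. Leave the jars, bottle, can, cup and pipe ring where they stand.

Things in the scene. Friction and masses are not known exactly. Their poses are not given: they have to be found in the camera images.
- viewer: Grey light viewer, fixed. Origin: on the table under the centre of its square sample well; own z up, own +y points from the well along the shutter's bed. The bed is 130 wide (own x), 16 high, with a rail along each edge (top 28), and runs from the well wall (own y 65) to a low end stop (own y 235). Two small steel ribs on the rails, tops at 40, 104 apart, mark half travel at own y 165.
- well (a point): Centre of the sample well's clear floor, 30 above the table; axes as viewer. The well is 130 x 130 outside, 122 x 122 inside, walls 4 thick, rim at 75 above the table.
- shutter (a joint): Sliding shutter's travel in m: 0 shut, 0.08 fully out; half travel is 0.04. It slides along the viewer's own +y, away from the well. A spring always pulls it shut: about 3 N when shut, 9 N at half, 15 N fully out; let go, it goes home.
- shutter_grip (a point): Point on the shutter's upright black grip, 20 below its top, 55 above the table, on its mid-plane; axes as viewer. The grip is a plate 44 wide (own x), 12 thick (own y, the slide direction), from 24 to 75 above the table. Shut, it stands at own y 125 of the viewer, 60 from the well's wall.
- tray_grip (a point): Centre of the bar grip of the loose aluminium scoop tray (about 160 g empty), 28 above the tray's underside. Grip: black bar 62 long (own x), 16 wide (own y), from 8 to 44 above the underside. Own z is the tray's up; own -x points from the grip to the tray's open front.
- tray_lip (a point): Middle of the tray's open front edge, top of its floor: 145 from tray_grip along own -x and 24 below it; axes as tray_grip.
- tray: The scoop tray; origin at the centre of its underside; axes as tray_grip. Floor 110 (own x) x 84, 4 thick, walls on the rear and both sides (tops at 26), none at the front. It is polished: the pieces begin to slide at a tilt of about 12 to 21 degrees.
- piece_a_mid (a point): Centre of a loose off-white moulded plastic piece, block 28 x 24 x 18 high, about 20 g; starts lying on the tray.
- piece_b_mid (a point): Centre of a loose off-white moulded plastic piece, block 24 x 26 x 22 high, about 20 g; starts lying on the tray.
- piece_c_mid (a point): Centre of a loose off-white moulded plastic piece, hexagonal disc 28 across corners x 18 high, about 20 g; starts lying on the tray.
- piece_d_mid (a point): Centre of a loose off-white moulded plastic piece, block 26 x 26 x 16 high, about 20 g; starts lying on the tray.
- jar_a: Bystander: closed round sample jar, clear with a white lid, 53 dia x 57 high; origin at the centre of its underside.
- jar_b: Bystander: closed round sample jar, clear with a white lid, 53 dia x 57 high; origin at the centre of its underside.
- jar_c: Bystander: closed round sample jar, clear with a white lid, 53 dia x 57 high; origin at the centre of its underside.
- bottle: Bystander: closed white bottle, 60 dia x 150 high; origin at the centre of its underside.
- can: Bystander: dark metal can, 54 dia x 120 high; origin at the centre of its underside.
- cup: Bystander: open white plastic cup, 74 dia x 85 high; origin at the centre of its underside.
- pipe_ring: Bystander: short grey pipe offcut standing on end, 70 dia x 30 high; origin at the centre of its underside.

How it is judged (in metres and radians):
On the way, in this order (a step that is already met when the one before it is completed fails the run):
1. all four pieces have been tipped into the well, the shutter still shut (x of piece_a_mid in the frame of viewer between -0.061 and 0.061 m and y of piece_a_mid in the frame of viewer between -0.061 and 0.061 m and z of piece_a_mid in the frame of viewer between 0.03 and 0.075 m and x of piece_b_mid in the frame of viewer between -0.061 and 0.061 m and y of piece_b_mid in the frame of viewer between -0.061 and 0.061 m and z of piece_b_mid in the frame of viewer between 0.03 and 0.075 m and x of piece_c_mid in the frame of viewer between -0.061 and 0.061 m and y of piece_c_mid in the frame of viewer between -0.061 and 0.061 m and z of piece_c_mid in the frame of viewer between 0.03 and 0.075 m and x of piece_d_mid in the frame of viewer between -0.061 and 0.061 m and y of piece_d_mid in the frame of viewer between -0.061 and 0.061 m and z of piece_d_mid in the frame of viewer between 0.03 and 0.075 m and value of joint shutter below 0.01 m), for 0.2 s.
2. the empty tray stands flat on the table, let go (angle between tray_grip's own z axis and vertical below 0.08 rad and height (world z) of tray_grip below 0.036 m and contact force between the fingers and tray below 0.1 N and linear speed of tray below 0.03 m/s), for 0.2 s.
3. the robot holds the shutter at half travel (value of joint shutter between 0.032 and 0.048 m and contact force between any of the fingers, the arm and viewer above 4 N), for 0.3 s.
At the end, for the whole second after the job is handed in: The robot itself holds the shutter still at half travel (40 mm out, give or take 8 mm) with more than 4 N, all four pieces lie inside the well below its rim, and the tray lies flat on the table, not held (all of step 2 and all of step 3 and velocity of joint shutter between -0.01 and 0.01 m/s and x of piece_a_mid in the frame of viewer between -0.061 and 0.061 m and y of piece_a_mid in the frame of viewer between -0.061 and 0.061 m and z of piece_a_mid in the frame of viewer between 0.03 and 0.075 m and x of piece_b_mid in the frame of viewer between -0.061 and 0.061 m and y of piece_b_mid in the frame of viewer between -0.061 and 0.061 m and z of piece_b_mid in the frame of viewer between 0.03 and 0.075 m and x of piece_c_mid in the frame of viewer between -0.061 and 0.061 m and y of piece_c_mid in the frame of viewer between -0.061 and 0.061 m and z of piece_c_mid in the frame of viewer between 0.03 and 0.075 m and x of piece_d_mid in the frame of viewer between -0.061 and 0.061 m and y of piece_d_mid in the frame of viewer between -0.061 and 0.061 m and z of piece_d_mid in the frame of viewer between 0.03 and 0.075 m); the arm keeps its last pose, push and grip.
It fails at once if a bystander was moved by more than 30 mm (distance of any of jar_a, jar_b, jar_c, bottle, can, cup, pipe_ring from where it was at the start of the episode above 0.03 m).
It also fails if it takes over 56 s, if anything falls off the work surface, if the arm or the gripper's body presses on something with over 40 N, if the wrist force passes 120 N, or if a joint passes its speed limit or range.

### The arm

A 6-joint arm with a two-finger parallel gripper is mounted at the origin on the work surface. World frame = base frame: x ahead of the robot, y to its left, z up, the work surface at z = 0. Lengths are in mm, angles in rad, forces in N, time in s.
With the tool pointing down it reaches from about 275 to 1000 mm from the base axis. Payload 8.4 kg.
Tool frame: the origin (TCP) lies at the centre of the arm's flange, where the gripper is bolted on; the fingertips stand 173 mm ahead of it and the grasp point (between the pads) lies 155 mm ahead of it; z points along the fingers, y is the direction in which the jaws open and shut (so a half turn about z gives the same grasp; the last joint's range is limited). The gripper opens to 85 mm and grips with 20 to 120 N. Pads are 22 mm wide; open, the fingers measure 114 mm over their backs; the gripper's body (76 mm by 85 mm) begins 54 mm behind the grasp point. The pads swing forward as they close: fully open they stand 13 mm farther back than shut.
Start: joints at [-0.002, 0.353, 1.633, -0, 1.155, -0.002], TCP at [625.004, -0, 404.681] pointing down, gripper open.
Joint ranges: [-2.63, 2.63], [-0.92, 2.1], [0.06, 2.66], [-1.3, 4.44], [0, 2.69], [-3.02, 3.02]. Speed limits (rad/s): [2.22, 2.22, 2.79, 3.14, 3.14, 3.14].

### API

Orientations are given as [roll, pitch, yaw] about the fixed x, y, z axes, in that order (R = Rz(yaw) Ry(pitch) Rx(roll)).
In Python, from rig import sense, grab_frame, camera_model, sign_off gives the robot as it stands. The module is installed in compiled form; this text tells all that it offers.
- The arm moves only by the tool step_arm, never from a script. Its argument "commands" is a list of rows, each a list of 3 entries, a list of its own where there are three numbers: the shift along the tool's x, y, z in mm, then the turn about the tool's z in rad, then the opening, from 0 (shut) to 1 (fully open). A call has 1 to 20 rows; each row shifts and turns the pose as measured when the row begins, along the tool's axes as they then stand; what a row does not reach is not made up. A row lasts 1/8 s, in which the tool goes at most 62.5 mm and 10.7 degrees, less where a joint would pass 70% of its speed; a pose out of reach is approached as far as the arm can. A call with a gripper value outside its range is refused whole. The fingers move at their own pace and stop on an object; "force" is the grip in N (left out, the last holds). Time passes only in rows, so rows that do not move let the fingers close. It gives the time, the measured TCP pose, the force and the opening at its end, in the units of the state.
- sense(): the state, without advancing time (a new reading comes with each control period).
- grab_frame(name): name is "scene" or "side" or "wrist"; returns the picture (384x512x3 uint8, blue, green, red); there is no depth.
- camera_model(name): a dict with "fx", "fy", "cx", "cy" (pixels), "dist" ([k1, k2, p1, p2, k3] as OpenCV has them; the pictures are not rectified), "R" (3x3) and "t" (3): a world point X has camera coordinates R X + t. Camera axes: x right, y down, z forward; pixel columns grow to the right and rows downward; lengths in mm; the calibration is good to about 2 mm. A picture is of the moment at which its call begins: read the wrist's pose just before it. camera_model takes no time and is no camera call; for the wrist camera it gives the pose at the moment of the call.
- sign_off(): hands the job in, once; it reports no verdict.
The state is a dict: "clock": time; "qpos": joint angles; "qvel": joint speeds; "joint_efforts": joint torques, N m; "eef_pos": TCP position; "tcp_rot": TCP orientation; "contact_force": force on the tool from outside, world axes, zero at the start; "wrist_torque": the same for the moment, N m; "opening": opening from 0.0 (shut) to 1.0 (fully open).
Only numpy, scipy, OpenCV 4.12 (cv2) and the standard library are available. Lean on these libraries where they do the work, as an engineer would, in place of code of your own. Each camera call takes 0.05 s, during which the arm holds its last target. There are 200 camera calls.

## Working session

There is one attempt and no reset: what is moved stays moved. The work goes in short steps, Python scripts to look and compute and a tool call to move; the robot and the scene stay as the last step left them, time stands still between calls to the robot, and variables do not carry over. Pictures are saved under pics/ and viewed, about 8 in all and at most 12, crops included, and the job is handed in when it is done.

Besides the shell and the picture viewer there is one more tool, called by a JSON object that holds its "api" and its "payload". step_arm: Moves the arm, as the interface text tells. Its arguments: {"type":"object","properties":{"commands":{"type":"array","items":{"type":"array"}},"force":{"type":"number"}},"required":["commands"]}

```bash
mkdir -p pics; cat > h.py <<'E'
import numpy as np, cv2
from rig import sense, grab_frame, camera_model
def ray(cam,px,m=None):
    m=m or camera_model(cam); K=np.array([[m['fx'],0,m['cx']],[0,m['fy'],m['cy']],[0,0,1]])
    u=cv2.undistortPoints(np.array([[px]],float),K,np.array(m['dist'],float))[0,0]
    R=np.array(m['R']);t=np.array(m['t']);return -R.T@t, R.T@np.array([u[0],u[1],1])
def onz(cam,px,z,m=None):
    o,d=ray(cam,px,m); return o+d*(z-o[2])/d[2]
def proj(cam,X,m=None):
    m=m or camera_model(cam); K=np.array([[m['fx'],0,m['cx']],[0,m['fy'],m['cy']],[0,0,1]])
    return cv2.projectPoints(np.array(X,float).reshape(-1,3),cv2.Rodrigues(np.array(m['R']))[0],np.array(m['t'],float),K,np.array(m['dist'],float))[0][:,0]
E
python3 - <<'E'
from h import *
print(sense())
for c in ["scene","side","wrist"]:
    m=camera_model(c); print(c,(-np.array(m['R']).T@np.array(m['t'])).round(),np.array(m['R'])[2].round(2))
    cv2.imwrite(f"pics/{c}0.png",cv2.resize(grab_frame(c),(800,600),interpolation=cv2.INTER_CUBIC))
E
```

```text
{'clock': 0.0, 'qpos': array([-2.40376853e-03,  3.53653981e-01,  1.63416068e+00, -1.87267724e-06,
        1.15524132e+00, -2.38299582e-03]), 'qvel': array([ 1.28177677e-03,  2.61833572e-04, -1.89599237e-04, -5.77022879e-05,
       -6.48665977e-04,  8.84097376e-04]), 'joint_efforts': array([-2.03471049e-03, -6.05236173e+01, -3.42063046e+01, -2.62302356e-04,
        9.48130677e-03,  3.61521288e-06]), 'eef_pos': array([ 6.24747191e+02, -2.03625903e-03,  4.03946520e+02]), 'tcp_rot': array([-3.14012933e+00, -1.77490284e-06,  1.57077631e+00]), 'contact_force': array([ 0.24923052, -0.14518001, -0.43395005]), 'wrist_torque': array([ 0.0181029 ,  0.01535363, -0.03625072]), 'opening': 0.9980827672809102}
scene [1030. -335. 1119.] [-0.41  0.31 -0.85]
side [266. 985. 672.] [ 0.23 -0.81 -0.54]
wrist [624.  81. 374.] [-0.   -0.31 -0.95]
```

View pics/scene0.png

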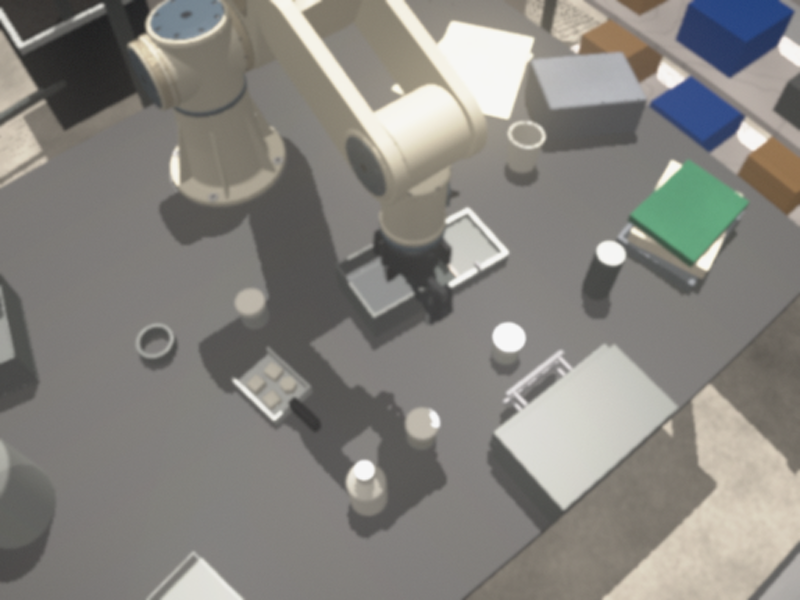

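View pics/side0.png

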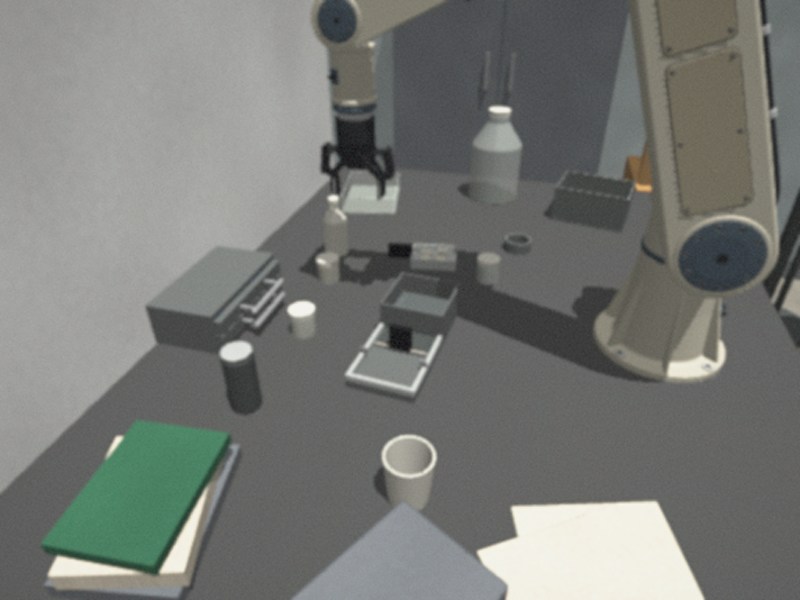

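```bash
python3 - <<'E'
from h import *
s=1.5625
for n,c,p,z in [("bar front","scene",(295,404),40),("bar end","scene",(315,426),40),("tray corner rear L","scene",(276,421),26),("front L","scene",(234,380),26),("front R","scene",(268,350),26),("rear R","scene",(310,384),26),
 ("well near corner","scene",(340,265),75),("well2","scene",(374,318),75),("bed end L","scene",(470,209),28),("bed end R","scene",(508,253),28),
 ("side bedL","side",(347,378),28),("side bedR","side",(413,394),28),("side well tl","side",(398,274),75),("well tr","side",(457,291),75),("well br","side",(441,333),75),("well bl","side",(383,306),75),("grip top L","side",(390,326),75),("grip R","side",(411,329),75),
 ("jarB","scene",(250,297),57),("jar right","scene",(422,418),57),("jar3","scene",(508,335),57),("bottle","scene",(365,468),150),("ring","scene",(156,340),30),("cup","scene",(526,135),85),("can","scene",(610,252),120),
 ("s bar","side",(400,245),44)]:
    print(n,onz(c,(p[0]/s,p[1]/s),z).round())
E
```

```text
bar front [ 570. -197.   40.]
bar end [ 622. -193.   40.]
tray corner rear L [ 570. -238.   26.]
front L [ 463. -255.   26.]
front R [ 451. -177.   26.]
rear R [ 549. -155.   26.]
well near corner [413.  10.  75.]
well2 [537.  -7.  75.]
bed end L [435. 303.  28.]
bed end R [558. 291.  28.]
side bedL [550. 300.  28.]
side bedR [428. 309.  28.]
side well tl [538.   4.  75.]
well tr [404.  39.  75.]
well br [406. 188.  75.]
well bl [534. 131.  75.]
grip top L [502. 192.  75.]
grip R [462. 191.  75.]
jarB [ 358. -150.   57.]
jar right [723. -52.  57.]
jar3 [697. 158.  57.]
bottle [ 759. -188.  150.]
ring [ 312. -327.   30.]
cup [392. 486.  85.]
can [707. 381. 120.]
s bar [ 585. -186.   44.]
```

```bash
python3 - <<'E'
from h import *
a=cv2.resize(cv2.imread("pics/scene0.png"),None,fx=1,fy=1)
A=cv2.resize(a[330:450,215:335],(400,400),interpolation=cv2.INTER_CUBIC)   # scale 3.333
b=cv2.imread("pics/side0.png"); B=cv2.resize(b[265:405,335:475],(400,400),interpolation=cv2.INTER_CUBIC) # 2.857
cv2.imwrite("pics/crop1.png",np.hstack([A,B]))
E
```

```text
(no output)
```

View pics/crop1.png

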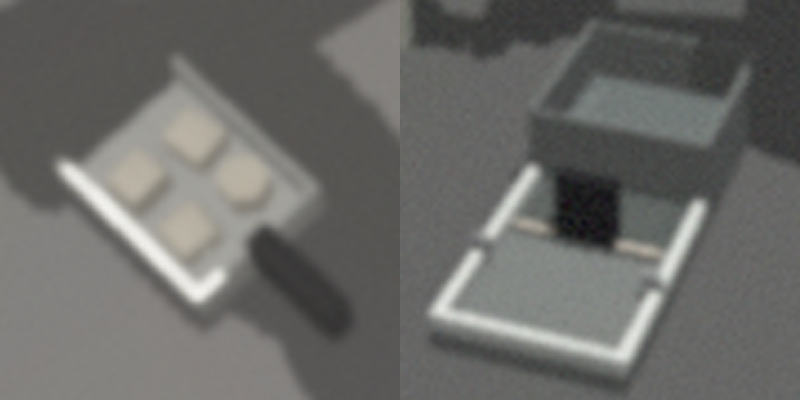

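```bash
cat > fit.py <<'E'
from h import *
from scipy.optimize import least_squares
def fit(obs,x0):
    ms={c:camera_model(c) for c in {o[0] for o in obs}}
    def f(p,full=False):
        c,s=np.cos(p[2]),np.sin(p[2])
        return np.concatenate([proj(cam,[p[0]+c*X[0]-s*X[1],p[1]+s*X[0]+c*X[1],X[2]],ms[cam])[0]-np.array(px) for cam,px,X in obs])
    r=least_squares(f,x0,x_scale=[10,10,.1],loss='soft_l1'); return r.x,f(r.x).reshape(-1,2)
E
python3 - <<'E'
from fit import *
s=1.5625
def SC(x,y): return ("scene",((215+x/3.333)/s,(330+y/3.333)/s))
def SI(x,y): return ("side",((335+(x-400)/2.857)/s,(265+y/2.857)/s))
def S0(x,y): return ("scene",(x/s,y/s))
v=[(*SI(595,22),(65,-65,75)),(*SI(750,62),(-65,-65,75)),(*SI(533,112),(65,65,75)),(*SI(432,318),(65,235,28)),(*SI(628,360),(-65,235,28)),(*SI(558,172),(22,131,75)),(*SI(620,180),(-22,131,75)),
 (*S0(340,265),(-65,-65,75)),(*S0(374,318),(65,-65,75)),(*S0(470,209),(-65,235,28)),(*S0(508,253),(65,235,28))]
t=[(*SC(60,162),(-55,-42,26)),(*SC(200,300),(55,-42,26)),(*SC(175,60),(-55,42,26)),(*SC(318,185),(55,42,26)),(*SC(262,230),(59,0,44)),(*SC(345,315),(121,0,44))]
for o,x0 in((v,[478,65,-.09]),(t,[500,-210,.16])):
    p,r=fit(o,x0); print(p.round(3)); print(r.round(1).tolist())
    if o is t: print("grip",p[:2]+90*np.array([np.cos(p[2]),np.sin(p[2])]))
E
```

```text
[ 4.7445e+02  6.2826e+01 -7.2000e-02]
[[-1.5, -0.5], [1.3, -2.9], [-1.5, -0.7], [-0.6, -0.9], [-0.0, 0.3], [-1.5, 0.4], [-1.0, 1.5], [-3.8, -0.4], [-0.3, -0.7], [-2.1, -1.4], [0.0, -0.8]]
[ 5.05876e+02 -2.05929e+02  1.63000e-01]
[[-0.8, 0.0], [-0.2, -0.1], [0.1, -0.9], [0.4, 0.3], [-0.2, 0.7], [0.6, -0.2]]
grip [ 594.6777378 -191.2924651]
```

{"api": "step_arm", "payload": {"commands": [[[0, 0, 10], 0.18, 0.7], [[0, 0, 10], 0.18, 0.7], [[0, 0, 10], 0.18, 0.7], [[0, 0, 10], 0.18, 0.7], [[0, 0, 10], 0.18, 0.7], [[0, 0, 10], 0.18, 0.7], [[0, 0, 10], 0.18, 0.7], [[0, 0, 10], 0.15, 0.7], [[0, 0, 0], 0, 0.7]], "force": 60}}

```text
clock: 1.27
eef_pos: [623.7, 0.0, 319.3]
tcp_rot: [-3.141, 0.006, 0.116]
contact_force: [0.5, 0.9, 0.5]
opening: 0.697
```

```bash
cat >> h.py <<'E'
from scipy.spatial.transform import Rotation as Ro
def delta(P,yaw,s=None):
    "tool-frame shift to TCP P (tool down), turn about tool z"
    s=s or sense(); R=Ro.from_euler('xyz',s['tcp_rot']).as_matrix()
    y=np.arctan2(R[1,0],R[0,0])
    return (R.T@(np.array(P,float)-s['eef_pos'])).round(1), round(float((y-yaw+np.pi)%(2*np.pi)-np.pi),3)
E
python3 - <<'E'
from h import *
s=sense();print(s['clock'],s['eef_pos'],s['tcp_rot'],s['qpos'],s['opening']);print(delta([595,-191,260],.163))
E
```

```text
1.275 [6.23670922e+02 1.30431055e-02 3.19266872e+02] [-3.1409159   0.00559912  0.11618367] [-2.38682813e-03  4.41272829e-01  1.70767789e+00  1.15032767e-05
  9.98281797e-01  1.45222146e+00] 0.6966132641280763
(array([-50.3, 186.4,  59.4]), -0.047)
```

{"api": "step_arm", "payload": {"commands": [[[0, 0, 0], -0.047, 0.6], [[-20, 47, 0], 0, 0.6], [[-20, 47, 0], 0, 0.6], [[-10, 47, 15], 0, 0.6], [[-9, 47, 30], 0, 0.6], [[0, 0, 0], 0, 0.6]]}}

```text
clock: 2.02
eef_pos: [599.0, -200.3, 276.4]
tcp_rot: [3.141, 0.001, 0.192]
contact_force: [0.3, 0.3, 0.2]
opening: 0.604
```

```bash
python3 - <<'E'
from h import *
s=sense();m=camera_model("wrist");f=grab_frame("wrist")
print(s['eef_pos'],s['tcp_rot']);print(delta([595,-191,183],.163))
# overlay expected grip top corners
c,q=np.cos(.163),np.sin(.163)
for X in [(-31,-8,16),(31,-8,16),(-31,8,16),(31,8,16),(-145,-42,-2),(-35,42,-2)]:
    P=[595+c*X[0]-q*X[1],-191+q*X[0]+c*X[1],28+X[2]]; p=proj("wrist",P,m)[0]; print(X,(p*1.5625).round())
    cv2.circle(f,tuple(int(v) for v in p.round()),2,(0,0,255),1)
cv2.imwrite("pics/w1.png",cv2.resize(f,(800,600),interpolation=cv2.INTER_CUBIC))
E
```

```text
[ 599.03325791 -200.28296566  276.44838035] [3.14073763e+00 8.65868500e-04 1.92107366e-01]
(array([-3.2, -8.9, 94.8]), 0.029)
(-31, -8, 16) [394. 378.]
(31, -8, 16) [397. 259.]
(-31, 8, 16) [362. 378.]
(31, 8, 16) [362. 258.]
(-145, -42, -2) [444. 530.]
(-35, 42, -2) [301. 366.]
```

View pics/w1.png

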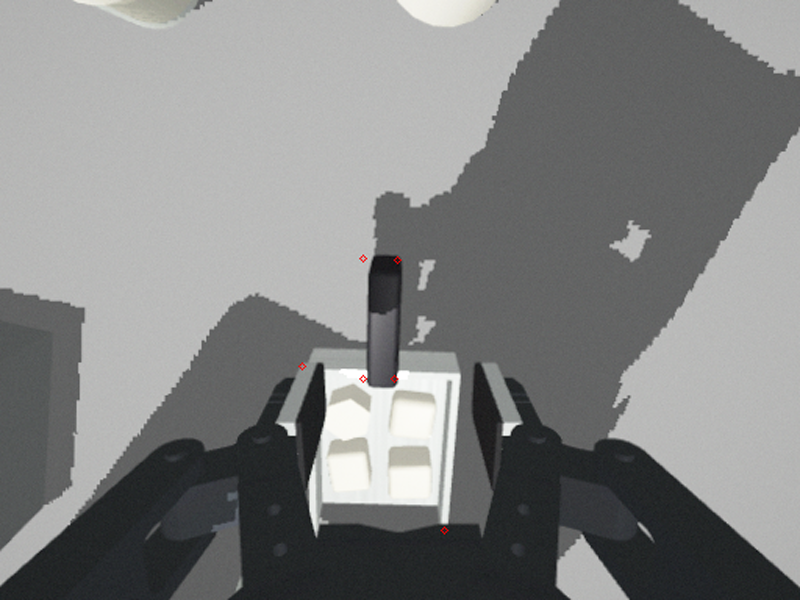

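```bash
python3 - <<'E'
import fit; from fit import *
k=1.5625
o=[("wrist",(a/k,b/k),X) for a,b,X in [(370,257,(31,8,44)),(403,259,(31,-8,44)),(368,386,(-31,8,44)),(400,386,(-31,-8,44)),(311,349,(-35,42,0)),(460,353,(-35,-42,0))]]
p,r=fit.fit(o,[595,-191,.163]);print(p,r.round(1).tolist());print(delta([p[0],p[1],183],p[2]))
E
```

```text
Traceback (most recent call last):
AttributeError: 'function' object has no attribute 'fit'
```

```bash
python3 - <<'E'
from fit import *
k=1.5625
o=[("wrist",(a/k,b/k),X) for a,b,X in [(370,257,(31,8,44)),(403,259,(31,-8,44)),(368,386,(-31,8,44)),(400,386,(-31,-8,44)),(311,349,(-35,42,0)),(460,353,(-35,-42,0))]]
p,r=fit(o,[595,-191,.163]);print(p,r.round(1).tolist());print(delta([p[0],p[1],183],p[2]))
E
```

```text
[ 5.93964584e+02 -1.93330235e+02  1.63247758e-01] [[-0.5, 3.7], [0.5, 3.0], [0.1, -3.1], [-0.2, -2.6], [3.3, -0.2], [-2.7, -0.4]]
(array([-4.6, -6.8, 94.8]), 0.029)
```

{"api": "step_arm", "payload": {"commands": [[[0, -7, 20], 0.029, 0.55], [[0, 0, 25], 0, 0.5], [[0, 0, 25], 0, 0.5], [[0, 0, 20], 0, 0.5], [[0, 0, 5], 0, 0.5]]}}

```text
clock: 2.7
eef_pos: [602.1, -187.8, 185.9]
tcp_rot: [3.138, -0.009, 0.176]
contact_force: [-0.6, -0.4, -0.3]
opening: 0.501
```

```bash
python3 - <<'E'
from h import *
s=sense();print(s['eef_pos'],s['tcp_rot'],s['contact_force']);print(delta([594,-193.3,183],.163))
E
```

```text
[ 602.07818298 -187.84248593  185.89283178] [ 3.1378251  -0.00876854  0.17569761] [-0.6305924  -0.44504841 -0.25671184]
(array([-8.9,  4. ,  2.8]), 0.013)
```

{"api": "step_arm", "payload": {"commands": [[[-3, 4, 2], 0.012, 0.4], [[0, 0, 0], 0, 0.3], [[0, 0, 0], 0, 0.0], [[0, 0, 0], 0, 0.0], [[0, 0, 0], 0, 0.0], [[0, 0, 0], 0, 0.0]], "force": 60}}

```text
clock: 3.45
eef_pos: [600.6, -192.6, 186.1]
tcp_rot: [3.137, -0.011, 0.164]
contact_force: [-0.1, -0.6, -2.6]
opening: 0.18
```

```bash
python3 - <<'E'
from h import *
s=sense();print(s['eef_pos'],s['tcp_rot'],s['contact_force'],s['wrist_torque'],s['opening']);print(delta([594,-193.3,183],.163))
E
```

```text
[ 600.59862185 -192.60880216  186.05349111] [ 3.13677191 -0.01148775  0.16367107] [-0.10089617 -0.59724881 -2.58629407] [ 0.02201752 -0.1416721  -0.01617103] 0.17993424874075375
(array([-6.7, -0.4,  3. ]), 0.001)
```

{"api": "step_arm", "payload": {"commands": [[[0, 0, -5], 0, 0], [[0, 0, -10], 0, 0], [[0, 0, -15], 0, 0], [[0, 0, -20], 0, 0], [[0, 0, 0], 0, 0]]}}

```text
clock: 4.08
eef_pos: [600.4, -192.6, 240.7]
tcp_rot: [3.136, -0.013, 0.164]
contact_force: [0.2, -0.4, -2.2]
opening: 0.176
```

```bash
python3 - <<'E'
from h import *
s=sense();print(s['eef_pos'],s['tcp_rot'],s['contact_force'],s['wrist_torque'],s['opening'])
a=cv2.resize(grab_frame("wrist"),(400,300)); b=grab_frame("side"); b=cv2.resize(b[90:240,180:380],(400,300),interpolation=cv2.INTER_CUBIC)
cv2.imwrite("pics/w2.png",np.hstack([a,b]))
E
```

```text
[ 600.38481037 -192.59578409  240.6663897 ] [ 3.1359293  -0.01309897  0.16376053] [ 0.17438794 -0.35245038 -2.2330269 ] [ 0.01616686 -0.21126344 -0.03438466] 0.1759989377410473
```

View pics/w2.png

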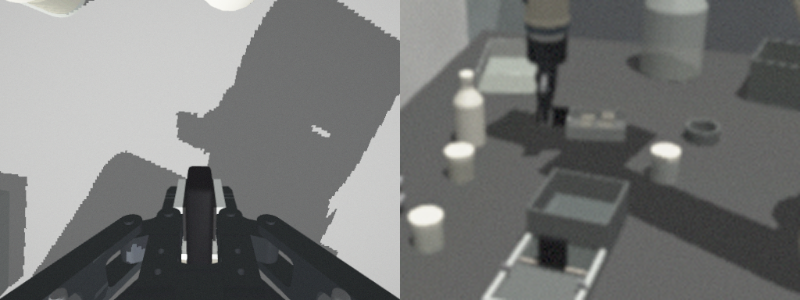

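{"api": "step_arm", "payload": {"commands": [[[0, 0, -8], 0.03, 0], [[0, 0, -14], 0.05, 0], [[0, 0, -16], 0.05, 0], [[0, 0, -16], 0.05, 0], [[0, 0, -10], 0.04, 0], [[0, 0, -5], 0.02, 0], [[0, 0, 0], 0, 0]]}}

```text
clock: 5.05
eef_pos: [597.7, -191.8, 308.1]
tcp_rot: [3.141, -0.005, -0.091]
contact_force: [0.9, 0.3, -2.7]
opening: 0.172
```

```bash
python3 - <<'E'
from h import *
s=sense();print(s['eef_pos'],s['tcp_rot'],s['contact_force'],s['wrist_torque']);print(delta([574,56,310],-.072))
E
```

```text
[ 597.74762468 -191.8178203   308.09261327] [ 3.14127703 -0.00548437 -0.09122168] [ 0.89236467  0.30338149 -2.74511881] [-0.10348109 -0.17188102  0.01883241]
(array([ -46.2, -244.6,   -2.2]), -0.019)
```

{"api": "step_arm", "payload": {"commands": [[[-1, -8, 0], -0.019, 0], [[-2, -16, 0], 0, 0], [[-2, -24, 0], 0, 0], [[-3, -30, 0], 0, 0], [[-3, -32, 0], 0, 0], [[-3, -32, 0], 0, 0], [[-3, -30, 0], 0, 0], [[-3, -26, 0], 0, 0], [[-2, -20, 0], 0, 0], [[-2, -14, 0], 0, 0], [[-1, -8, 0], 0, 0], [[0, -3, 0], 0, 0], [[0, 0, 0], 0, 0]]}}

```text
clock: 6.68
eef_pos: [585.3, 69.2, 303.9]
tcp_rot: [-3.141, 0.002, -0.066]
contact_force: [0.1, -0.8, -2.0]
opening: 0.178
```

```bash
python3 - <<'E'
from h import *
s=sense();print(s['eef_pos'],s['tcp_rot'],s['contact_force'],s['wrist_torque']);print(delta([574,56,298],-.072))
m=camera_model("side");f=grab_frame("side")
yaw=-.072;c,q=np.cos(yaw),np.sin(yaw)
def W(X,o=(474.4,62.8)): return [o[0]+c*X[0]-q*X[1],o[1]+q*X[0]+c*X[1],X[2]]
for X in [(65,65,75),(-65,65,75),(65,-65,75),(-65,-65,75),(65,235,28),(-65,235,28)]:
    p=proj("side",W(X),m)[0]; cv2.circle(f,tuple(int(v) for v in p.round()),1,(0,0,255),-1)
cv2.imwrite("pics/s3.png",cv2.resize(f[100:280,170:410],(800,600),interpolation=cv2.INTER_CUBIC))
E
```

```text
[585.3352461   69.15397722 303.90275785] [-3.14063811e+00  2.29677504e-03 -6.56255933e-02] [ 0.09307198 -0.76737762 -1.98614741] [-0.04505025 -0.15549685  0.03253471]
(array([-10.4,  13.9,   5.9]), 0.006)
```

View pics/s3.png

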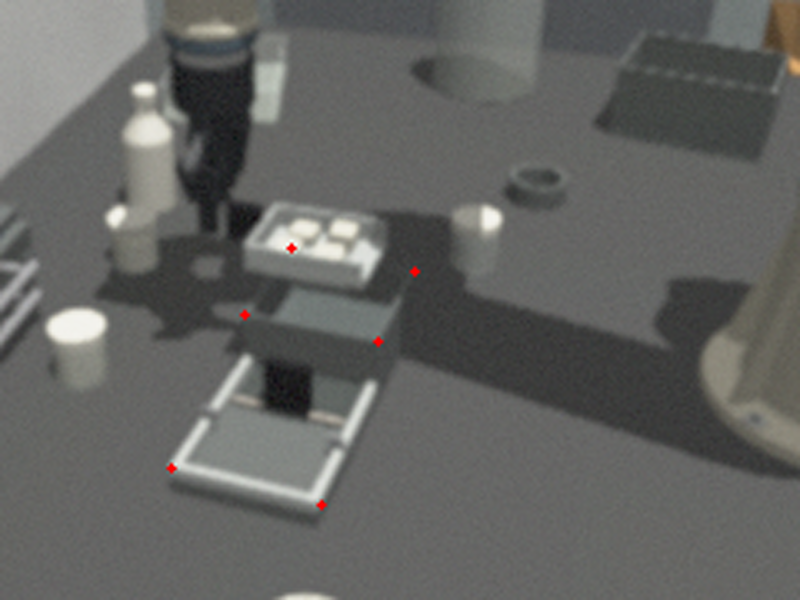

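{"api": "step_arm", "payload": {"commands": [[[-4, 6, 2], 0.006, 0], [[-6, 8, 4], 0, 0], [[0, 0, 0], 0, 0], [[0, 0, 0], 0, 0]]}}

```text
clock: 7.22
eef_pos: [573.4, 53.1, 297.4]
tcp_rot: [-3.141, 0.003, -0.074]
contact_force: [0.7, -0.5, -2.8]
opening: 0.18
```

{"api": "step_arm", "payload": {"commands": [[[0, 0, 0], 0, 0], [[0, 0, 0], 0, 0]], "force": 20}}

```text
clock: 7.48
eef_pos: [573.6, 53.2, 297.5]
tcp_rot: [-3.141, 0.002, -0.074]
contact_force: [0.2, -0.0, -2.7]
opening: 0.18
```

```bash
python3 - <<'E'
from h import *
s=sense();print(s['eef_pos'],s['tcp_rot'],s['contact_force'],s['wrist_torque'],s['opening']);print(delta([574,56,298],-.072))
cv2.imwrite("pics/s4.png",cv2.resize(grab_frame("side")[150:240,230:350],(400,300)))
E
```

```text
[573.59901843  53.17511318 297.49432784] [-3.14092932e+00  2.38454034e-03 -7.43836548e-02] [ 0.20807634 -0.03542442 -2.72541399] [ 0.00158128 -0.18361427 -0.02274331] 0.1795352829819453
(array([ 0.2, -2.8, -0.5]), -0.002)
```

View pics/s4.png

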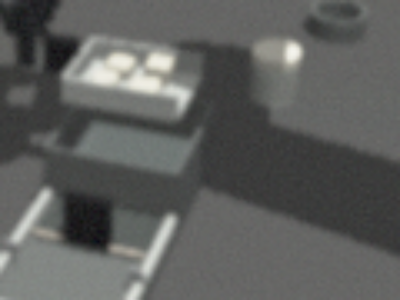

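{"api": "step_arm", "payload": {"commands": [[[0, 0, 0], 0, 0.16], [[0, 0, 0], 0, 0.165], [[0, 0, 0], 0, 0.17], [[0, 0, 0], 0, 0.173]]}}

```text
clock: 8.02
eef_pos: [573.7, 53.5, 297.5]
tcp_rot: [-3.141, 0.002, -0.074]
contact_force: [-0.5, 0.3, -3.1]
opening: 0.176
```

```bash
python3 - <<'E'
from h import *
s=sense();print(s['clock'],s['eef_pos'],s['contact_force'],s['wrist_torque'],s['opening'])
f=grab_frame("side")[150:240,230:350]; g=cv2.imread("pics/s4.png"); print(cv2.absdiff(cv2.resize(f,(400,300)),g).mean())
cv2.imwrite("pics/s5.png",cv2.resize(f,(400,300)))
E
```

```text
8.025 [573.71133409  53.46083528 297.54500626] [-0.53784781  0.32050787 -3.11070415] [-0.07224186 -0.19019006 -0.0206671 ] 0.1762698118467982
1.6922083333333333
```

{"api": "step_arm", "payload": {"commands": [[[0, 0, 0], 0, 0.176], [[0, 0, 0], 0, 0.179], [[0, 0, 0], 0, 0.182]]}}

```text
clock: 8.45
eef_pos: [573.7, 53.5, 297.5]
tcp_rot: [-3.141, 0.002, -0.074]
contact_force: [-0.7, -0.3, -2.7]
opening: 0.183
```

```bash
cat > d.py <<'E'
from h import *
import sys
s=sense();print(s['clock'],s['eef_pos'].round(1),s['contact_force'].round(2),s['wrist_torque'].round(3),s['opening'])
f=cv2.resize(grab_frame("side")[150:240,230:350],(400,300)); g=cv2.imread("pics/s4.png"); print(cv2.absdiff(f,g).mean())
cv2.imwrite(f"pics/{sys.argv[1]}.png",f)
E
python3 d.py s6
```

```text
8.45 [573.7  53.5 297.5] [-0.67 -0.27 -2.67] [ 0.017 -0.156  0.049] 0.1826697435904755
1.6665611111111112
```

{"api": "step_arm", "payload": {"commands": [[[0, 0, 0], 0, 0.184], [[0, 0, 0], 0, 0.186]]}}

```text
clock: 8.75
eef_pos: [573.7, 53.4, 297.6]
tcp_rot: [-3.141, 0.002, -0.074]
contact_force: [-0.8, -0.9, -1.5]
opening: 0.184
```

```bash
python3 d.py s7
```

```text
8.75 [573.7  53.4 297.6] [-0.84 -0.88 -1.46] [-0.024 -0.032  0.1  ] 0.18416200392847137
8.581783333333334
```

View pics/s7.png

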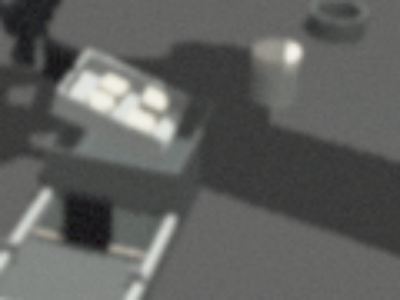

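{"api": "step_arm", "payload": {"commands": [[[0, 0, 0], 0, 0.186], [[0, 0, 0], 0, 0.17], [[0, 0, 0], 0, 0.1], [[0, 0, 0], 0, 0.1]]}}

```text
clock: 9.3
eef_pos: [573.7, 53.4, 297.8]
tcp_rot: [-3.141, 0.002, -0.074]
contact_force: [0.8, 0.3, -0.7]
opening: 0.188
```

```bash
python3 d.py s8
```

```text
9.3 [573.7  53.4 297.8] [ 0.83  0.25 -0.74] [ 0.02  -0.019  0.036] 0.18758803935901283
12.082747222222222
```

View pics/s8.png

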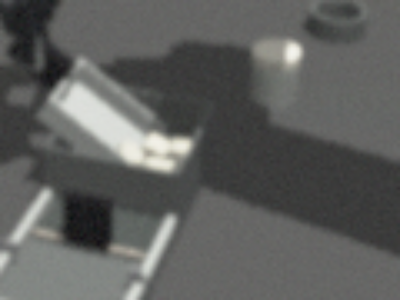

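{"api": "step_arm", "payload": {"commands": [[[0, 0, 0], 0, 0], [[0, 0, 0], 0, 0], [[1, 0, -6], 0, 0], [[2, 0, -8], 0, 0], [[2, 0, -8], 0, 0], [[2, 0, -8], 0, 0], [[0, 0, -8], 0, 0], [[0, 0, 0], 0, 0]], "force": 60}}

```text
clock: 10.35
eef_pos: [581.7, 52.9, 339.3]
tcp_rot: [-3.141, 0.001, -0.074]
contact_force: [0.1, 0.1, -1.4]
opening: 0.181
```

```bash
python3 - <<'E'
from h import *
s=sense();print(s['clock'],s['eef_pos'].round(1),s['contact_force'].round(2),s['wrist_torque'].round(3),s['opening'])
a=cv2.resize(grab_frame("side")[140:240,230:350],(480,400),interpolation=cv2.INTER_CUBIC)
b=cv2.resize(grab_frame("scene")[110:230,200:296],(320,400),interpolation=cv2.INTER_CUBIC)
cv2.imwrite("pics/s9.png",np.hstack([a,b]))
E
```

```text
10.35 [581.7  52.9 339.3] [ 0.11  0.14 -1.42] [-0.024 -0.139 -0.025] 0.1806705049624141
```

View pics/s9.png

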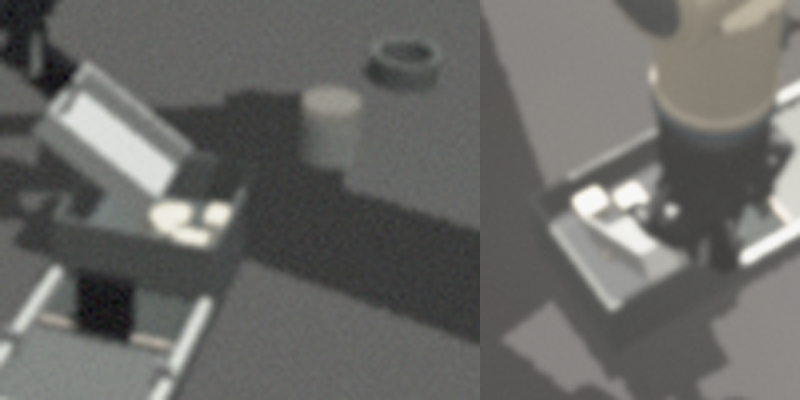

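{"api": "step_arm", "payload": {"commands": [[[0, 0, -15], 0, 0], [[0, 0, -20], 0, 0], [[2, 0, -20], 0, 0], [[4, 8, -5], 0, 0], [[4, 18, 0], 0, 0], [[4, 28, 0], 0, 0], [[4, 34, 0], 0, 0], [[0, 34, 0], 0, 0], [[0, 34, 0], 0, 0], [[0, 30, 0], 0, 0], [[0, 24, 0], 0, 0], [[0, 16, 0], 0, 0], [[0, 8, 0], 0, 0], [[0, 0, 0], 0, 0]]}}

```text
clock: 12.2
eef_pos: [578.8, -198.6, 394.3]
tcp_rot: [-3.141, 0.013, -0.077]
contact_force: [-0.1, -0.3, -1.6]
opening: 0.178
```

```bash
python3 - <<'E'
from h import *
s=sense();print(s['clock'],s['eef_pos'].round(1),s['contact_force'].round(2),s['wrist_torque'].round(3),s['opening'])
print(delta([600,-190,280],-.072))
E
```

```text
12.2 [ 578.8 -198.6  394.3] [-0.12 -0.32 -1.58] [ 0.006 -0.083  0.078] 0.17805629273427268
(array([ 22. , -10.2, 114. ]), -0.005)
```

{"api": "step_arm", "payload": {"commands": [[[4, 0, 20], 0, 0], [[5, 0, 30], 0, 0], [[6, 0, 30], 0, 0], [[0, 0, 20], 0, 0], [[0, 0, 10], 0, 0], [[0, 0, 0], 0, 0]]}}

```text
clock: 12.95
eef_pos: [593.2, -194.8, 275.4]
tcp_rot: [-3.14, 0.016, -0.072]
contact_force: [-0.6, 1.0, -1.1]
opening: 0.178
```

{"api": "step_arm", "payload": {"commands": [[[0, 0, 8], 0, 0.16], [[0, 0, 8], 0, 0.16], [[0, 0, 8], 0, 0.16], [[0, 0, 8], 0, 0.16], [[0, 0, 8], 0, 0.16], [[0, 0, 8], 0, 0.16], [[0, 0, 8], 0, 0.16], [[0, 0, 8], 0, 0.16], [[0, 0, 8], 0, 0.16], [[0, 0, 0], 0, 0.16]], "force": 20}}

```text
clock: 14.2
eef_pos: [602.3, -197.0, 212.7]
tcp_rot: [3.137, -0.015, -0.072]
contact_force: [0.4, -1.2, 2.1]
opening: 0.179
```

```bash
python3 - <<'E'
from h import *
s=sense();print(s['clock'],s['eef_pos'].round(1),s['contact_force'].round(2),s['wrist_torque'].round(3),s['opening'])
E
```

```text
14.2 [ 602.3 -197.   212.7] [ 0.43 -1.23  2.05] [0.124 0.425 0.01 ] 0.17884145153239264
```

{"api": "step_arm", "payload": {"commands": [[[0, 0, 7], 0, 0.178], [[0, 0, 7], 0, 0.178], [[0, 0, 6], 0, 0.178], [[0, 0, 4], 0, 0.182], [[0, 0, 2], 0, 0.184], [[0, 0, 0], 0, 0.186]]}}

```text
clock: 14.95
eef_pos: [603.1, -197.2, 184.9]
tcp_rot: [3.137, -0.016, -0.073]
contact_force: [0.3, 0.1, 1.6]
opening: 0.185
```

```bash
python3 - <<'E'
from h import *
s=sense();print(s['clock'],s['eef_pos'].round(1),s['tcp_rot'],s['contact_force'].round(2),s['wrist_torque'].round(3),s['opening'])
E
```

```text
14.95 [ 603.1 -197.2  184.9] [ 3.13716286 -0.01618001 -0.07255265] [0.32 0.12 1.59] [ 0.137  0.085 -0.012] 0.1847721819953363
```

Release gently, then retreat straight up.

{"api": "step_arm", "payload": {"commands": [[[0, 0, 0], 0, 0.2], [[0, 0, 0], 0, 0.23], [[0, 0, 0], 0, 0.3], [[0, 0, 0], 0, 0.5], [[0, 0, 0], 0, 0.5], [[0, 0, -15], 0, 0.5], [[0, 0, -30], 0, 0.5], [[0, 0, -40], 0, 0.5], [[0, 0, -40], 0, 0.5], [[0, 0, 0], 0, 0.5]]}}

```text
clock: 16.2
eef_pos: [600.6, -196.4, 316.6]
tcp_rot: [3.137, -0.015, -0.072]
contact_force: [0.0, 0.6, -0.5]
opening: 0.497
```

```bash
python3 - <<'E'
from h import *
s=sense();print(s['clock'],s['eef_pos'].round(1),s['tcp_rot'],s['contact_force'].round(2),s['opening'])
f=grab_frame("scene")
a=cv2.resize(f[90:290,70:320],(500,400),interpolation=cv2.INTER_CUBIC)  # x2
b=cv2.resize(grab_frame("side")[140:260,210:300],(300,400),interpolation=cv2.INTER_CUBIC) #x3.333
cv2.imwrite("pics/s10.png",np.hstack([a,b]))
print(delta([474.4+9,62.8+124.7,300],-.072))
E
```

```text
16.2 [ 600.6 -196.4  316.6] [ 3.13709607 -0.01541084 -0.07242842] [ 0.04  0.63 -0.53] 0.49686939547780873
(array([-143.6, -374.2,   10.4]), -0.0)
```

View pics/s10.png

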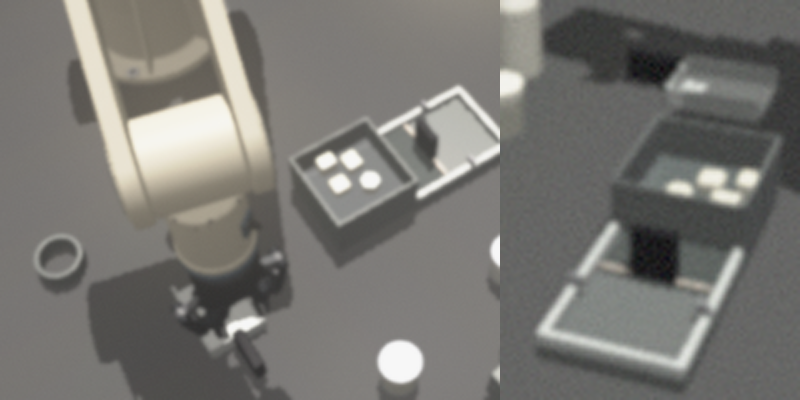

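```bash
python3 - <<'E'
from fit import *
def C(x,y): return ("scene",(70+x/2,90+y/2))
def S(x,y): return ("side",(210+(x-500)/3.333,140+y/3.333))
v=[(*C(291,157),(-65,-65,75)),(*C(368,119),(-65,65,75)),(*C(340,227),(65,-65,75)),(*C(416,181),(65,65,75)),(*C(460,86),(-65,235,28)),
 (*S(657,114),(65,-65,75)),(*S(781,140),(-65,-65,75)),(*S(615,181),(65,65,75)),(*S(540,335),(65,235,28)),(*S(688,377),(-65,235,28)),(*S(631,226),(22,131,75)),(*S(680,237),(-22,131,75))]
p,r=fit(v,[474,63,-.072]);print(p.round(3),r.round(1).tolist())
c,q=np.cos(p[2]),np.sin(p[2]); g=p[:2]+np.array([-q,c])*125; print("grip",g)
print(delta([g[0],g[1],300],p[2]))
E
```

```text
[ 4.7342e+02  6.3777e+01 -7.0000e-02] [[-1.6, 0.3], [-1.4, -1.8], [-0.8, -1.1], [1.0, -1.2], [-1.4, -1.1], [-0.3, -0.0], [0.0, -1.3], [-1.5, -0.1], [-0.7, -0.2], [-0.5, -2.2], [-0.7, 1.0], [-1.0, 0.6]]
grip [482.20336277 188.46819206]
(array([-144.9, -375.1,   10.4]), -0.002)
```

{"api": "step_arm", "payload": {"commands": [[[-8, -20, 0], 0, 0.5], [[-15, -40, 0], 0, 0.5], [[-20, -50, 0], 0, 0.5], [[-20, -50, 2], 0, 0.5], [[-20, -50, 2], 0, 0.5], [[-20, -50, 2], 0, 0.5], [[-15, -40, 0], 0, 0.5], [[-10, -30, 0], 0, 0.5], [[-5, -15, 0], 0, 0.5], [[0, 0, 0], 0, 0.5], [[0, 0, 0], 0, 0.5]]}}

```text
clock: 17.68
eef_pos: [478.1, 172.7, 294.3]
tcp_rot: [3.136, 0.011, -0.072]
contact_force: [0.9, 0.2, 0.1]
opening: 0.499
```

```bash
python3 - <<'E'
from h import *
s=sense();print(s['clock'],s['eef_pos'].round(1),s['tcp_rot'].round(3),s['opening']);print(delta([482.2,188.5,300],-.07))
m=camera_model("wrist");f=grab_frame("wrist")
yaw=-.07;c,q=np.cos(yaw),np.sin(yaw)
for X in [(22,119,75),(22,131,75),(-22,119,75),(-22,131,75)]:
    p=proj("wrist",[473.4+c*X[0]-q*X[1],63.8+q*X[0]+c*X[1],X[2]],m)[0]; print((p*1.5625).round()); cv2.circle(f,tuple(int(v) for v in p.round()),2,(0,0,255),1)
cv2.imwrite("pics/w11.png",cv2.resize(f,(800,600),interpolation=cv2.INTER_CUBIC))
E
```

```text
17.675 [478.1 172.7 294.3] [ 3.136  0.011 -0.072] 0.4986468837804998
(array([  2.9, -16. ,  -5.9]), -0.002)
[373. 269.]
[345. 269.]
[375. 360.]
[349. 361.]
```

View pics/w11.png

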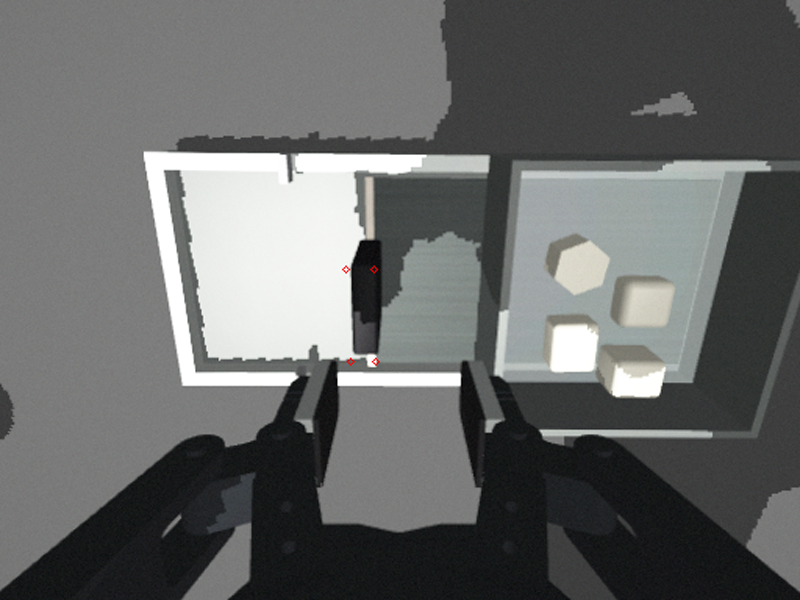

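{"api": "step_arm", "payload": {"commands": [[[4, -7, 10], 0, 0.45], [[4, -7, 15], 0, 0.45], [[0, 0, 0], 0, 0.45]], "force": 80}}

```text
clock: 18.1
eef_pos: [488.3, 185.0, 267.0]
tcp_rot: [3.136, 0.011, -0.075]
contact_force: [0.8, 0.8, -0.0]
opening: 0.447
```

```bash
python3 - <<'E'
from h import *
s=sense();print(s['clock'],s['eef_pos'].round(1),s['tcp_rot'].round(3),s['opening']);print(delta([485,187,211],-.07))
E
```

```text
18.1 [488.3 185.  267. ] [ 3.136  0.011 -0.075] 0.4468893383961911
(array([-2.8, -2.1, 56.1]), -0.005)
```

{"api": "step_arm", "payload": {"commands": [[[-2, -2, 15], 0, 0.45], [[0, 0, 18], 0, 0.45], [[0, 0, 15], 0, 0.45], [[0, 0, 8], 0, 0.45], [[0, 0, 0], 0, 0.45]]}}

```text
clock: 18.73
eef_pos: [485.0, 186.8, 206.6]
tcp_rot: [3.135, 0.013, -0.076]
contact_force: [0.3, 0.0, 0.3]
opening: 0.447
```

{"api": "step_arm", "payload": {"commands": [[[0, 0, 0], 0, 0.2], [[0, 0, 0], 0, 0.1], [[0, 0, 0], 0, 0.0], [[0, 0, 0], 0, 0.0], [[0, 0, 0], 0, 0.0]]}}

```text
clock: 19.35
eef_pos: [485.2, 187.1, 207.3]
tcp_rot: [3.136, 0.012, -0.077]
contact_force: [1.0, 1.6, -5.5]
opening: 0.125
```

```bash
python3 - <<'E'
from h import *
s=sense();print(s['clock'],s['eef_pos'].round(1),s['tcp_rot'].round(3),s['opening'],s['contact_force'],s['wrist_torque'])
E
```

```text
19.35 [485.2 187.1 207.3] [ 3.136  0.012 -0.077] 0.12469828909107203 [ 0.98276323  1.59144732 -5.51797226] [ 0.33429929 -0.05172238 -0.11137342]
```

{"api": "step_arm", "payload": {"commands": [[[0, -5, 0], 0, 0], [[0, -8, 0], 0, 0], [[0, -8, 0], 0, 0], [[0, -8, 0], 0, 0], [[0, -6, 0], 0, 0], [[0, -3, 0], 0, 0], [[0, 0, 0], 0, 0]]}}

```text
clock: 20.23
eef_pos: [488.2, 223.5, 207.2]
tcp_rot: [3.129, 0.013, -0.075]
contact_force: [1.3, -8.1, -3.0]
opening: 0.126
```

```bash
python3 - <<'E'
from h import *
s=sense();d=s['eef_pos']-[485.2,187.1,207.3];print(s['clock'],s['eef_pos'].round(1),s['opening'],s['contact_force'],s['wrist_torque'],d@[.07,.9975,0])
E
```

```text
20.225 [488.2 223.5 207.2] 0.1258622576515932 [ 1.26027455 -8.09232428 -3.02746755] [-0.15954636 -0.39414809 -0.18146194] 36.48223931197681
```

{"api": "step_arm", "payload": {"commands": [[[0, -3, 0], 0, 0], [[0, 0, 0], 0, 0], [[0, 0, 0], 0, 0], [[0, 0, 0], 0, 0], [[0, 0, 0], 0, 0]]}}

```text
clock: 20.85
eef_pos: [488.4, 224.1, 207.3]
tcp_rot: [3.124, 0.014, -0.076]
contact_force: [1.4, -7.9, -3.8]
opening: 0.13
```

```bash
python3 - <<'E'
from h import *
s=sense();d=s['eef_pos']-[485.2,187.1,207.3];print(s['clock'],s['eef_pos'].round(1),s['opening'],s['contact_force'],d@[.07,.9975,0])
f=grab_frame("side");g=grab_frame("scene")
a=cv2.resize(f[140:260,210:320],(440,480),interpolation=cv2.INTER_CUBIC)
b=cv2.resize(g[90:270,60:210+60],(360,308),interpolation=cv2.INTER_CUBIC);b=cv2.copyMakeBorder(b,0,172,0,0,cv2.BORDER_CONSTANT)
cv2.imwrite("pics/s12.png",np.hstack([a,b]))
E
```

```text
20.85 [488.4 224.1 207.3] 0.1300438266121092 [ 1.39863007 -7.92084144 -3.82904436] 37.167492461001316
```

{"api": "step_arm", "payload": {"commands": [[[0, -4, 0], 0, 0], [[0, -4, 0], 0, 0], [[0, -3, 0], 0, 0]]}}

```text
clock: 21.32
eef_pos: [489.2, 233.5, 207.3]
tcp_rot: [3.121, 0.014, -0.077]
contact_force: [1.1, -10.7, -1.6]
opening: 0.13
```

```bash
cat > e.py <<'E'
from h import *
F=[]
for i in range(10):
    f=grab_frame("side" if i%2 else "scene")
    s=sense();R=Ro.from_euler('xyz',s['tcp_rot']).as_matrix();G=s['eef_pos']+R@[0,0,155]
    F.append([s['clock'],*s['eef_pos'][:2],G[1],s['contact_force'][1],s['opening']])
    if i%2: cv2.imwrite("pics/fs.png",f)
    else: cv2.imwrite("pics/fc.png",f)
F=np.array(F);print(F[[0,3,6,9]].round(3));print("mean Fy",F[:,4].mean())
# grip location: dark plate columns in side view along the predicted line for each travel value
b=cv2.cvtColor(cv2.imread("pics/fs.png"),cv2.COLOR_BGR2GRAY);m=camera_model("side")
c,q=np.cos(-.07),np.sin(-.07)
for x in (-16,16):
    P=[[473.9+c*x-q*y,63+q*x+c*y,35] for y in range(140,190,4)]
    print(x,[(140+4*i,int(b[int(round(v)),int(round(u))])) for i,(u,v) in enumerate(proj("side",P,m))])
E
python3 e.py
```

```text
[[ 2.13750e+01  4.89209e+02  2.33696e+02  2.30726e+02 -9.22800e+00
   1.29000e-01]
 [ 2.15250e+01  4.89190e+02  2.33485e+02  2.30525e+02 -9.24100e+00
   1.30000e-01]
 [ 2.16750e+01  4.89199e+02  2.33435e+02  2.30474e+02 -9.41100e+00
   1.30000e-01]
 [ 2.18250e+01  4.89221e+02  2.33434e+02  2.30479e+02 -9.72500e+00
   1.30000e-01]]
mean Fy -9.403804089245863
-16 [(140, 100), (144, 87), (148, 88), (152, 88), (156, 61), (160, 65), (164, 35), (168, 42), (172, 33), (176, 33), (180, 36), (184, 39), (188, 79)]
16 [(140, 41), (144, 35), (148, 35), (152, 28), (156, 35), (160, 41), (164, 37), (168, 47), (172, 40), (176, 36), (180, 30), (184, 60), (188, 73)]
```

{"api": "step_arm", "payload": {"commands": [[[0, 3, 0], 0, 0], [[0, 0, 0], 0, 0]]}}

```text
clock: 22.08
eef_pos: [488.9, 229.4, 207.3]
tcp_rot: [3.12, 0.015, -0.078]
contact_force: [1.0, -7.2, -4.0]
opening: 0.133
```

```bash
python3 e.py
```

```text
[[ 2.21250e+01  4.88911e+02  2.29392e+02  2.26194e+02 -8.99600e+00
   1.31000e-01]
 [ 2.22750e+01  4.88909e+02  2.29447e+02  2.26248e+02 -1.01210e+01
   1.29000e-01]
 [ 2.24250e+01  4.88941e+02  2.29477e+02  2.26284e+02 -1.03290e+01
   1.31000e-01]
 [ 2.25750e+01  4.88931e+02  2.29458e+02  2.26264e+02 -9.22600e+00
   1.30000e-01]]
mean Fy -9.494642088651338
-16 [(140, 96), (144, 79), (148, 76), (152, 76), (156, 57), (160, 55), (164, 32), (168, 39), (172, 36), (176, 36), (180, 46), (184, 66), (188, 101)]
16 [(140, 35), (144, 25), (148, 25), (152, 38), (156, 45), (160, 44), (164, 39), (168, 31), (172, 26), (176, 41), (180, 52), (184, 71), (188, 75)]
```

```bash
python3 -c "
from rig import sign_off,sense
print(sign_off());print(sense()['clock'])"
```

```text
the job is handed in; nothing more can be done
None
the job is handed in; nothing more can be done
```

I tipped all four pieces into the well, set the empty tray back on the table and let go of it. The job is handed in at about 22.6 s, with the arm holding the shutter at about half travel. `sign_off` gives no verdict.

- **How the tray was tipped:** the interface can't tilt the tool, so I loosened the grip over the well until the tray swung front-down in the jaws. I then clamped it again and carried it back.
- **Pieces and tray:** the last wrist picture shows four separate pieces on the well floor. The tray looked empty and level on the table in the side view after release. Its held weight had dropped from about 2.6 N to about 1.5 N, which fits an empty tray.
- **Shutter:** tool travel gives about 40 mm and was steady to 0.1 mm over the last half second. The spring force, about 9.5 N, suggests about 43 mm. The two disagree by a few mm, but both are inside 32 to 48 mm, and the force is above the 4 N needed.
- **Not confirmed:**
  - The picture limit was reached before I could check the grip against the ribs by eye, and the pixel check of its position was inconclusive.
  - I did not measure the bystanders again at the end. The arm was planned to stay clear of them, and no contact showed.

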